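# Count to the third gap and slide the ribbon spool in

### The job

The green ribbon spool lying in front of the wooden ribbon rack belongs in the third gap of the rack, counted from the end with the blue post; gaps with a spool in them count too. Count with one fingertip: touch the steel rail along the back of the rack at the first, the second and the third gap in turn, and do not go on to the fourth. Then push the green spool flat over the worktop, without lifting it, into that third gap until it rests against the back wall, and leave the two spools already in the rack and the metal measuring cup where they are.

Things in the scene. Friction and masses are not known exactly. Their poses are not given: they have to be found in the camera images.
- rack: fixed wooden ribbon rack on the worktop, 366 mm wide: 4 gaps side by side, open at front and top, no floor (spools slide on the worktop). Gaps are 72 mm wide, centres at y = +117, +39, -39, -117 mm; the outer two hold a spool each, the inner two are empty. Origin: on the worktop, middle of the row of gap mouths; x points into the gaps, y left along the rack, z up.
- back_wall (a point): point on the worktop at the foot of the rack's back wall, in the middle of its front face, 62 mm from the gap mouths (rack x = 62 mm, y = 0). The wall is 18 mm thick and carries the rail, top 48 mm above the worktop. Five dividers, 6 mm thick, 34 mm high, with round front ends, reach from rack x = -3 mm to the wall at y = +156, +78, 0, -78, -156 mm.
- rail_a: first steel rail segment from the left as the robot sees the rack, on the back wall behind the first gap from the left; 18 (across) x 72 (along) x 9 mm, fixed. Origin: middle of its top face, 48 mm above the worktop; x and y as the rack's.
- rail_b: second steel rail segment from the left as the robot sees the rack, on the back wall behind the second gap from the left; 18 (across) x 72 (along) x 9 mm, fixed. Origin: middle of its top face, 48 mm above the worktop; x and y as the rack's.
- rail_c: third steel rail segment from the left as the robot sees the rack, on the back wall behind the third gap from the left; 18 (across) x 72 (along) x 9 mm, fixed. Origin: middle of its top face, 48 mm above the worktop; x and y as the rack's.
- rail_d: fourth steel rail segment from the left as the robot sees the rack, on the back wall behind the fourth gap from the left; 18 (across) x 72 (along) x 9 mm, fixed. Origin: middle of its top face, 48 mm above the worktop; x and y as the rack's. Notches 6 mm wide with the divider's top 3 mm below the rail part the four segments.
- blue_post: blue plastic post, 20 mm thick and 40 mm high, fixed on one end block of the rack (left or right end, 171 mm from the rack's middle, top 79 mm above the worktop): counting starts at this end. Origin: middle of its foot, 39 mm above the worktop.
- white_post: white plastic post of the same shape on the other end of the rack. Origin: middle of its foot.
- spool_centre (a point): centre of the green ribbon spool, which lies flat on the worktop in front of the rack: solid round disc of 31 mm radius, 22 mm high, 20 to 55 g, loose (a soft tail of ribbon about 10 mm long touches nothing). This point is on its axis, 11 mm above its underside. Fully home against the back wall it lies at x = 31 mm in the rack's frame.
- green_spool: the green spool's body, z along the disc's axis. Origin: on its underside, about 8 mm off the axis (go by spool_centre).
- red_spool: red ribbon spool, loose, round disc of 33 mm radius, 22 mm high, in one of the rack's outer gaps. Origin: on its underside, about 7 mm off the axis. To be left alone.
- cream_spool: cream ribbon spool, loose, round disc of 30 mm radius, 22 mm high, in the other outer gap. Origin: on its underside, about 8 mm off the axis. To be left alone.
- measuring_cup: metal measuring cup with a handle, loose, 72 x 99 x 57 mm (x, y, z), standing beside the work on the right. Origin: centre of its underside. To be left alone.
Mind the look-alikes: they are no part of the job. Leave any yellow look-alike of the green_spool alone.

How it is judged:
On the way, in this order (a step that is already met when the one before it is completed fails the run):
1. a fingertip touches the rail at the first gap from the blue end (((y of blue_post in the frame of rack above 0 m and contact force between the fingers and rail_a above 0.3 N) or (y of blue_post in the frame of rack below 0 m and contact force between the fingers and rail_d above 0.3 N))), for 0.05 s.
2. a fingertip touches the rail at the second gap (((y of blue_post in the frame of rack above 0 m and contact force between the fingers and rail_b above 0.3 N) or (y of blue_post in the frame of rack below 0 m and contact force between the fingers and rail_c above 0.3 N))), for 0.05 s.
3. a fingertip touches the rail at the third gap (((y of blue_post in the frame of rack above 0 m and contact force between the fingers and rail_c above 0.3 N) or (y of blue_post in the frame of rack below 0 m and contact force between the fingers and rail_b above 0.3 N))), for 0.05 s.
4. the green spool lies in the third gap against the back wall (x of spool_centre in the frame of rack above 0.027 m and height (world z) of spool_centre below 0.016 m and angle between green_spool's own z axis and vertical below 0.1 rad and linear speed of green_spool below 0.01 m/s and ((y of blue_post in the frame of rack above 0 m and y of spool_centre in the frame of rack between -0.047 and -0.031 m) or (y of blue_post in the frame of rack below 0 m and y of spool_centre in the frame of rack between 0.031 and 0.047 m))), for 0.2 s.
At the end, for the whole second after the job is handed in: The green spool lies flat and at rest in the third gap from the blue post, within about 4 mm of the back wall; the other spools and the measuring cup are within 15 mm of where they stood (all of step 4 and distance of each of red_spool, cream_spool, measuring_cup from where it was at the start of the episode below 0.015 m); the robot touches nothing.
It fails at once if the rail is touched at the fourth gap ((y of blue_post in the frame of rack above 0 m and contact force between the fingers and rail_d above 0.3 N) or (y of blue_post in the frame of rack below 0 m and contact force between the fingers and rail_a above 0.3 N)).
It fails at once if the green spool is lifted or tipped (height (world z) of spool_centre above 0.021 m or angle between green_spool's own z axis and vertical above 0.3 rad).
It fails at once if another spool or the measuring cup is pushed away (distance of any of red_spool, cream_spool, measuring_cup from where it was at the start of the episode above 0.015 m).
It also fails if it takes over 64 s, if anything falls off the work surface, if the arm or the gripper's body presses on something with over 40 N, if the wrist force passes 120 N, or if a joint passes its speed limit or range.

### The arm

A 6-joint arm with a two-finger parallel gripper is mounted at the origin on a cart in front of the work surface, level with it; the furniture and walls round the work are solid. World frame = base frame: x ahead of the robot, y to its left, z up, the work surface at z = 0. Lengths are in m, angles in rad, forces in N, time in s.
With the tool pointing down it reaches from about 0.425 to 0.925 m from the base axis. Payload 12.5 kg.
Tool frame: the origin (TCP) lies at the very end of the fingers, on their centre line; the grasp point (between the pads) lies 19 mm behind it; z points along the fingers, y is the direction in which the jaws open and shut (so a half turn about z gives the same grasp; the last joint's range is limited). The gripper opens to 85 mm and grips with 20 to 120 N. Pads are 22 mm wide; open, the fingers measure 114 mm over their backs; the gripper's body (76 mm by 85 mm) begins 54 mm behind the grasp point. The pads swing forward as they close: fully open they stand 13 mm farther back than shut.
Start: joints at [-1.454, 0.491, 1.559, -0, 1.092, -0.106], TCP at [0.138, -0.61, 0.231] pointing down, gripper open.
Joint ranges: [-3.1, 3.1], [-0.84, 2.19], [0.05, 2.79], [-1.13, 4.28], [0.06, 2.93], [-2.69, 2.69]. Speed limits (rad/s): [2.22, 2.22, 2.79, 3.14, 3.14, 3.14].

### API

Orientations are given as a unit quaternion [x, y, z, w].
In Python, from station import arm gives the robot as it stands.
- The arm moves only by the tool drive_tool, never from a script. Its argument "commands" is a list that holds one entry, the list of rows, each a list of 6 numbers: the shift along the tool's x, y, z in m, then the turn, a rotation vector about the tool's x, y, z in degrees. A call has exactly 5 rows; each row is the pose to reach, as a shift and turn from the pose commanded when the call began, along the tool's axes at that moment; what a row does not reach only later rows make up. A row lasts 1/12 s, in which the tool goes at most 41.7 mm and 7.16 degrees, less where a joint would pass 70% of its speed; a pose out of reach is approached as far as the arm can. A call with a gripper value outside its range is refused whole. "claw" is the opening in per cent of the stroke, from 0 (shut) to 100 (fully open), set as the call begins (left out, the last holds). The fingers move at their own pace and stop on an object; "grip_force" is the grip in N (left out, the last holds). Time passes only in rows, so rows that repeat a pose let the fingers close, or fill a call up. It gives the time, the measured TCP pose, the force and the opening at its end, in the units of the state.
- arm.sense(): the state, without advancing time (a new reading comes with each control period).
- arm.camera(name): name is "scene" or "top"; returns a dict with "pixels" (384x512x3 uint8, red, green, blue), "fx", "fy", "cx", "cy" (pixels), "R" (3x3) and "t" (3): a world point X has camera coordinates R X + t. Camera axes: x right, y down, z forward; pixel columns grow to the right and rows downward; lengths in m; the calibration is good to about 2 mm. A picture is of the moment at which its call begins. There is no depth.
- arm.sign_off(): hands the job in, once; it reports no verdict.
Trained networks look in the newest picture that a camera, given by its name, has taken for a name from the list of things; names that differ only in an ending like _2 or _b are one class to them, and where a whole thing is asked for, a point or a joint stands for the part that bears it (a point fixed in the world has none). Each returns a list of dicts, best first, with "confidence" (0 to 1); they miss things now and then, are a little off and sometimes report something else, mostly with a low value. They report only what shows in the picture. A call takes as long as a camera call. They do not tell look-alikes from the thing itself.
- arm.outline_of(name, camera): "region" (384x512 bool, what is visible of it).
- arm.tip_of(name, camera): "xyz" ([x, y, z] in m, in world coordinates, good to about 4 mm: a listed point, or the origin of a listed thing).
The state is a dict: "t": time; "joint_pos": joint angles; "qvel": joint speeds; "tau": joint torques, N m; "tool_pos": TCP position; "eef_rot": TCP orientation; "ft_force": force on the tool from outside, world axes, zero at the start; "moment": the same for the moment, N m; "gripper_width": finger opening in m.
Only numpy, scipy, OpenCV 4.12 (cv2) and the standard library are available. Lean on these libraries where they do the work, as an engineer would, in place of code of your own. Each camera call takes 0.05 s, during which the arm holds its last target.

## Working session

There is one attempt and no reset: what is moved stays moved. The work goes in short steps, Python scripts to look and compute and a tool call to move; the robot and the scene stay as the last step left them, time stands still between calls to the robot, and variables do not carry over. Pictures are saved under pics/ and viewed, and the job is handed in when it is done.

Besides the shell and the picture viewer there is one more tool, called after "Emit:" by a JSON object that holds its "fn" and its "kwargs", one argument or row to a line. drive_tool: Moves the arm, as the interface text tells. Its arguments: {"type":"object","properties":{"commands":{"type":"array"},"claw":{"type":"number"},"grip_force":{"type":"number"}},"required":["commands"]}

```bash
mkdir -p pics; python3 - <<'E'
from station import arm
import cv2,numpy as np
s=arm.sense();print({k:np.round(v,4).tolist() for k,v in s.items()})
for c in("scene","top"):
    p=arm.camera(c);cv2.imwrite(f"pics/{c}0.png",cv2.cvtColor(p["pixels"],cv2.COLOR_RGB2BGR))
    print(c,p["fx"],p["cx"],p["cy"],np.round(p["R"],4).tolist(),np.round(p["t"],4).tolist())
    for n in["rack","back_wall","rail_a","rail_b","rail_c","rail_d","blue_post","white_post","spool_centre","red_spool","cream_spool","measuring_cup"]:
        print(n,[(np.round(d["xyz"],4).tolist(),round(d["confidence"],2)) for d in arm.tip_of(n,c)][:5])
print(arm.sense()["t"])
E
```

```text
{'t': 0.0, 'joint_pos': [-1.4536, 0.4916, 1.5595, -0.0, 1.0917, -0.1056], 'qvel': [0.0008, 0.0012, 0.0011, 0.001, -0.0015, -0.0011], 'tau': [-0.0035, -61.8446, -26.1599, -0.0002, 0.004, -0.0], 'tool_pos': [0.1381, -0.6093, 0.2307], 'eef_rot': [0.9938, 0.1112, -0.0, -0.0006], 'ft_force': [0.3892, 0.0923, -0.1337], 'moment': [0.0088, 0.0164, -0.0341], 'gripper_width': 0.0852}
scene 419.41350049374967 250.051705738241 193.27231008293577 [[-0.873, -0.4876, 0.0067], [-0.3558, 0.6274, -0.6927], [0.3336, -0.6071, -0.7212]] [0.4782, 0.2862, 0.849]
rack [([0.5742, 0.0062, 0.0028], 0.94), ([0.6177, -0.1105, 0.0007], 0.65)]
back_wall [([0.637, 0.0109, -0.0008], 0.8)]
rail_a [([0.6506, -0.0289, 0.0446], 0.71), ([0.6414, 0.0535, 0.0517], 0.61), ([0.6338, 0.1254, 0.046], 0.52), ([0.6577, -0.1041, 0.0485], 0.48)]
rail_b [([0.6506, -0.0289, 0.0446], 0.71), ([0.6414, 0.0535, 0.0517], 0.61), ([0.6338, 0.1254, 0.046], 0.52), ([0.6577, -0.1041, 0.0485], 0.48)]
rail_c [([0.6506, -0.0289, 0.0446], 0.71), ([0.6414, 0.0535, 0.0517], 0.61), ([0.6338, 0.1254, 0.046], 0.52), ([0.6577, -0.1041, 0.0485], 0.48)]

[... 1108 characters left out ...]
 [([0.632, 0.1325, 0.0449], 0.71), ([0.6546, -0.1061, 0.051], 0.68), ([0.6499, -0.0227, 0.0517], 0.61), ([0.6403, 0.054, 0.0472], 0.47)]
rail_d [([0.632, 0.1325, 0.0449], 0.71), ([0.6546, -0.1061, 0.051], 0.68), ([0.6499, -0.0227, 0.0517], 0.61), ([0.6403, 0.054, 0.0472], 0.47)]
blue_post [([0.6198, 0.1811, 0.0343], 0.48)]
white_post [([0.656, -0.1533, 0.04], 0.57), ([0.5088, -0.0601, 0.0039], 0.47)]
spool_centre [([0.5078, -0.0588, 0.008], 0.78), ([0.657, -0.1563, 0.0449], 0.61), ([0.48, 0.0679, 0.0112], 0.57)]
red_spool [([0.5899, 0.1212, -0.0016], 0.93), ([0.4932, -0.344, 0.0017], 0.21)]
cream_spool [([0.6155, -0.1158, -0.0006], 0.91)]
measuring_cup [([0.4918, -0.3442, 0.0003], 0.93)]
1.3
```

View pics/scene0.png

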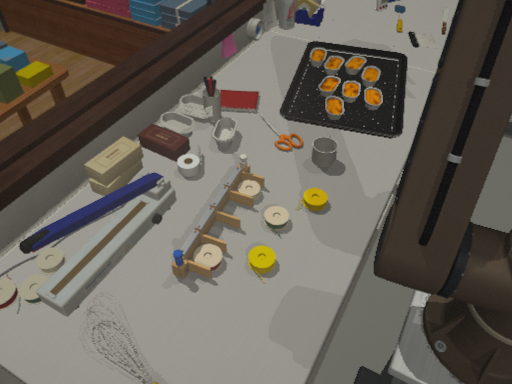

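View pics/top0.png

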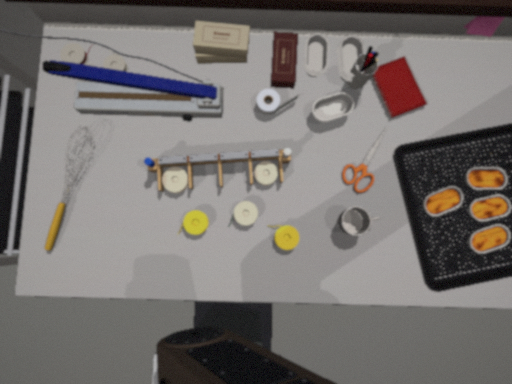

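```bash
python3 - <<'E'
import cv2,numpy as np
a=cv2.imread("pics/scene0.png");b=cv2.imread("pics/top0.png")
A=cv2.resize(a[150:290,165:345],None,fx=4,fy=4,interpolation=cv2.INTER_CUBIC)
B=cv2.resize(b[140:260,130:310],None,fx=4,fy=4,interpolation=cv2.INTER_CUBIC)
cv2.imwrite("pics/cs.png",A);cv2.imwrite("pics/ct.png",B)
E
```

```text
(no output)
```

View pics/cs.png

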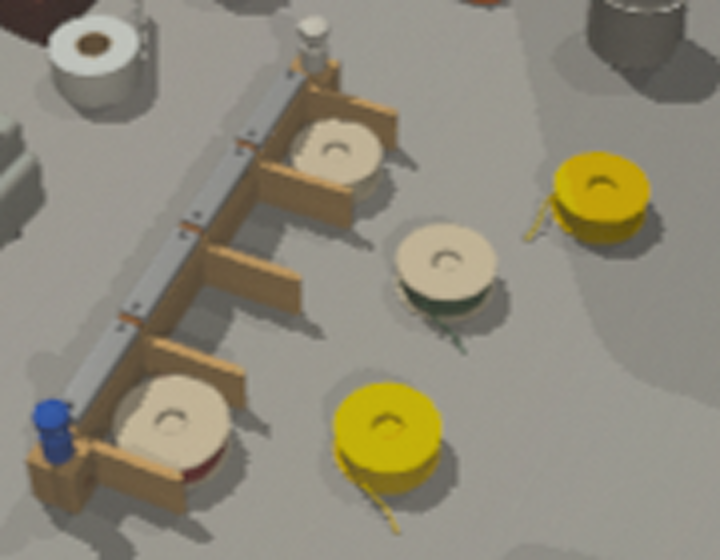

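View pics/ct.png

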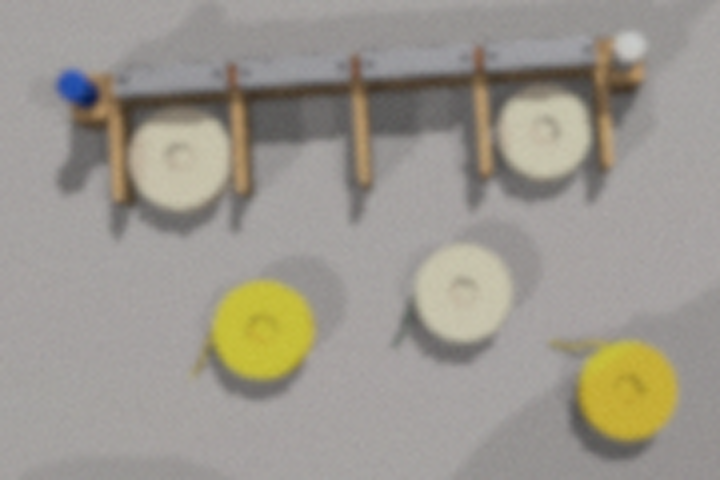

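```bash
cat > h.py <<'E'
import numpy as np,cv2
from station import arm
def proj(p,X):
    c=np.asarray(X,float)@np.array(p["R"]).T+np.array(p["t"])
    return np.stack([p["fx"]*c[:,0]/c[:,2]+p["cx"],p["fy"]*c[:,1]/c[:,2]+p["cy"]],1)
def rw(pose,P):
    x,y,a=pose;P=np.asarray(P,float)
    return np.stack([x+np.cos(a)*P[:,0]-np.sin(a)*P[:,1],y+np.sin(a)*P[:,0]+np.cos(a)*P[:,1],P[:,2]],1)
def overlay(p,pose,sp,box,f,name):
    im=cv2.cvtColor(p["pixels"],cv2.COLOR_RGB2BGR)
    x0,y0,x1,y1=box
    im=cv2.resize(im[y0:y1,x0:x1],None,fx=f,fy=f,interpolation=cv2.INTER_CUBIC)
    def L(X,col,closed=False):
        q=((proj(p,X)-[x0,y0]+.5)*f).round().astype(np.int32)
        cv2.polylines(im,[q],closed,col,1)
    for y in(117,39,-39,-117):
        L(rw(pose,np.array([[62,y-36,48],[62,y+36,48],[80,y+36,48],[80,y-36,48]])/1e3),(0,0,255),True)
    for y in(156,78,0,-78,-156):
        L(rw(pose,np.array([[-3,y-3,34],[-3,y+3,34],[62,y+3,34],[62,y-3,34]])/1e3),(255,0,255),True)
    t=np.linspace(0,2*np.pi,50)
    for z in(0,.022):
        L(np.stack([sp[0]+.031*np.cos(t),sp[1]+.031*np.sin(t),0*t+z],1),(0,255,0))
    cv2.imwrite(name,im)
E
python3 - <<'E'
from h import *
from scipy.optimize import least_squares
M=[(71,117,48),(71,39,48),(71,-39,48),(71,-117,48),(62,0,0),(0,0,0)]
W=[[(.6338,.1254),(.632,.1325)],[(.6414,.0535),(.6403,.054)],[(.6506,-.0289),(.6499,-.0227)],[(.6577,-.1041),(.6546,-.1061)],[(.637,.0109),(.6337,.0155)],[(.5742,.0062),(.5726,-.0003)]]
M=np.array(M)/1e3;W=np.array(W)
f=lambda q:(rw(q,M)[:,None,:2]-W).ravel()
r=least_squares(f,[.57,0,.1],loss='soft_l1',f_scale=.003);print(r.x.round(4),(f(r.x)*1e3).round(1))
pose=r.x
ps=arm.camera("scene");pt=arm.camera("top")
overlay(ps,pose,(.5075,-.0592),(165,150,345,290),4,"pics/os.png")
overlay(pt,pose,(.5075,-.0592),(130,140,310,260),4,"pics/ot.png")
E
```

```text
[0.5742 0.0055 0.1037] [-1.1  3.9  0.7 -3.2 -0.6 -1.8  0.5 -2.3 -1.8  3.  -1.1 -3.2 -0.8  0.6
  2.3  2.6 -1.2  1.1  2.1 -3.5 -0.  -0.7  1.6  5.8]
```

View pics/os.png

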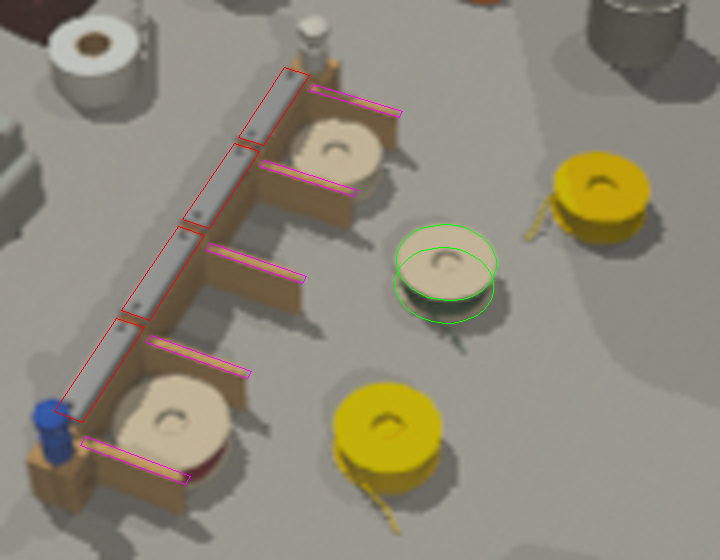

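View pics/ot.png

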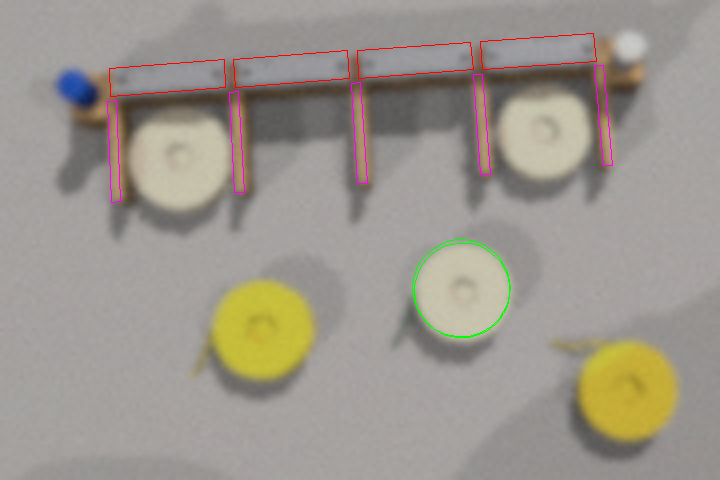

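Candidates for the green spool, by scene pixel:
- yellow spool at (262,258)
- yellow spool at (315,198)
- spool with green winding and cream faces at (276,215)
- cream spool already in the rack at (249,188)
- white roll at (188,165)

The crop shows dark green winding and a green tail only on (276,215), so that is the target, at about (0.507, -0.059).

The blue post is at the left end, so the count runs rail a, b, c, and the third gap is at rack y = -39 mm.

```bash
cat > go.py <<'E'
import sys,numpy as np
from station import arm
from scipy.spatial.transform import Rotation as Ro
# usage: go.py w x y z [rackyawdeg]  | go.py r x y z [deg] (rack frame mm)
PX,PY,PA=.573,.0045,.100
s=arm.sense();R=Ro.from_quat(s["eef_rot"]);p=np.array(s["tool_pos"])
c,sn=np.cos(PA),np.sin(PA)
d=p[:2]-[PX,PY];print("t",round(s["t"],2),"tcp",p.round(4),"rack mm",((c*d[0]+sn*d[1])*1e3).round(1),((-sn*d[0]+c*d[1])*1e3).round(1),"F",np.round(s["ft_force"],2),"w",round(float(s["gripper_width"]),4))
x=R.as_matrix()[:,0];print("yaw-rack deg",np.degrees(np.arctan2(x[1],x[0])-PA).round(2),"tilt",np.degrees(np.arccos(-R.as_matrix()[2,2])).round(2))
if len(sys.argv)>3:
    a=list(map(float,sys.argv[2:]));yaw=PA+np.radians(a[3] if len(a)>3 else 0)
    t=np.array(a[:3])/1e3
    if sys.argv[1]=="r": t=np.array([PX+c*t[0]-sn*t[1],PY+sn*t[0]+c*t[1],t[2]])
    T=Ro.from_euler("z",yaw)*Ro.from_rotvec([np.pi,0,0])
    print("target",t.round(4),"delta tool m",R.inv().apply(t-p).round(4),"rotvec deg",np.degrees((R.inv()*T).as_rotvec()).round(2))
E
python3 go.py r 71 117 230
```

```text
t 1.4 tcp [ 0.1381 -0.6095  0.2313] rack mm -494.0 -567.6 F [-0.18  0.16 -0.02] w 0.0857
yaw-rack deg 7.04 tilt 0.0
target [0.632 0.128 0.23 ] delta tool m [ 0.6446 -0.6102  0.0013] rotvec deg [ 0.   -0.    7.04]
```

Emit:
{"fn": "drive_tool", "kwargs": {
  "commands": [
    [[0.03,-0.028,0,0,0,1.4],[0.06,-0.056,0,0,0,2.8],[0.09,-0.084,0,0,0,4.2],[0.12,-0.112,0,0,0,5.6],[0.15,-0.14,0,0,0,7.0]]
  ],
  "claw": 0,
  "grip_force": 20
}}

```text
t: 1.82
tool_pos: [0.2541, -0.4382, 0.2314]
eef_rot: [0.999, 0.049, 0.0, 0.0]
ft_force: [1.6, -0.9, -0.2]
gripper_width: 0.0256
```

```bash
python3 go.py r 71 117 160
```

```text
t 1.82 tcp [ 0.2541 -0.4382  0.2314] rack mm -361.5 -408.7 F [ 1.64 -0.87 -0.22] w 0.0256
yaw-rack deg -0.06 tilt 0.02
target [0.632 0.128 0.16 ] delta tool m [ 0.432  -0.5261  0.0712] rotvec deg [ 0.02 -0.   -0.06]
```

Emit:
{"fn": "drive_tool", "kwargs": {
  "commands": [
    [[0.026,-0.031,0,0,0,0],[0.052,-0.062,0,0,0,0],[0.078,-0.093,0,0,0,0],[0.104,-0.124,0,0,0,0],[0.13,-0.155,0,0,0,0]]
  ]
}}

```text
t: 2.23
tool_pos: [0.368, -0.2709, 0.2316]
eef_rot: [0.999, 0.05, 0.0, 0.0]
ft_force: [0.9, -0.9, 0.2]
gripper_width: -0.0001
```

Emit:
{"fn": "drive_tool", "kwargs": {
  "commands": [
    [[0.026,-0.031,0,0,0,0],[0.052,-0.062,0,0,0,0],[0.078,-0.093,0,0,0,0],[0.104,-0.124,0,0,0,0],[0.13,-0.155,0,0,0,0]]
  ]
}}

```text
t: 2.65
tool_pos: [0.4819, -0.1034, 0.2316]
eef_rot: [0.999, 0.05, 0.0, 0.0]
ft_force: [2.1, -0.1, 1.3]
gripper_width: 0.0
```

Emit:
{"fn": "drive_tool", "kwargs": {
  "commands": [
    [[0.026,-0.031,0,0,0,0],[0.052,-0.062,0,0,0,0],[0.078,-0.093,0,0,0,0],[0.104,-0.124,0,0,0,0],[0.104,-0.124,0,0,0,0]]
  ]
}}

```text
t: 3.07
tool_pos: [0.5748, 0.0334, 0.2311]
eef_rot: [0.999, 0.052, 0.001, -0.0]
ft_force: [-0.1, 0.1, -0.6]
gripper_width: -0.0002
```

```bash
python3 go.py r 71 117 80
```

```text
t 3.07 tcp [0.5748 0.0334 0.2311] rack mm 4.6 28.5 F [-0.13  0.1  -0.64] w -0.0002
yaw-rack deg 0.25 tilt 0.1
target [0.632 0.128 0.08 ] delta tool m [ 0.0665 -0.0881  0.1512] rotvec deg [-0.04 -0.1   0.25]
```

Emit:
{"fn": "drive_tool", "kwargs": {
  "commands": [
    [[0.022,-0.03,0.02,0,0,0],[0.044,-0.06,0.045,0,0,0],[0.066,-0.088,0.08,0,0,0],[0.066,-0.088,0.115,0,0,0],[0.066,-0.088,0.15,0,0,0]]
  ]
}}

```text
t: 3.48
tool_pos: [0.6296, 0.1246, 0.0796]
eef_rot: [0.999, 0.051, 0.001, -0.0]
ft_force: [1.0, -0.4, -0.2]
gripper_width: 0.0002
```

```bash
python3 go.py r 71 117 48; python3 - <<'E'
from h import *
pose=(.573,.0045,.1)
overlay(arm.camera("scene"),pose,(.5075,-.0592),(165,150,345,290),4,"pics/os1.png")
E
```

```text
t 3.48 tcp [0.6296 0.1246 0.0796] rack mm 68.3 113.9 F [ 1.03 -0.42 -0.15] w 0.0002
yaw-rack deg 0.17 tilt 0.09
target [0.632 0.128 0.048] delta tool m [ 0.0026 -0.0031  0.0316] rotvec deg [ 0.   -0.09  0.17]
```

View pics/os1.png

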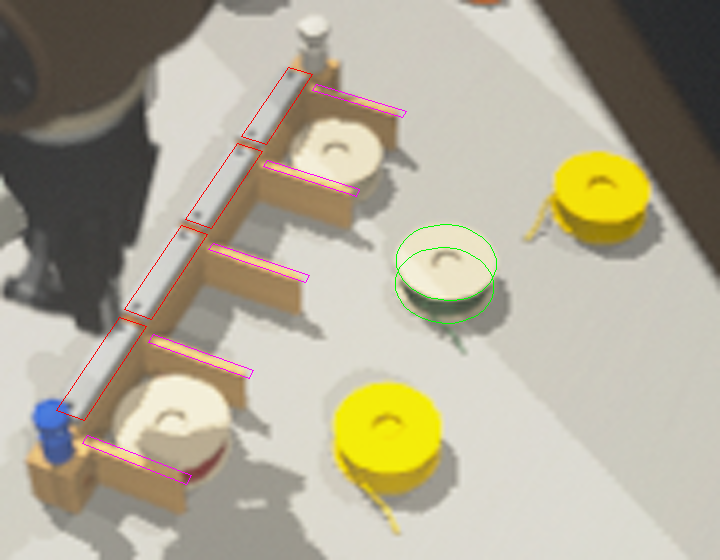

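The model overlay agrees with the rack. The shut fingertips are at about crop pixel (95,335), above the middle of rail a. I'll lower them gently.

Emit:
{"fn": "drive_tool", "kwargs": {
  "commands": [
    [[0.001,-0.001,0.014,0,0,0],[0.002,-0.002,0.025,0,0,0],[0.002,-0.002,0.029,0,0,0],[0.002,-0.002,0.031,0,0,0],[0.002,-0.002,0.032,0,0,0]]
  ]
}}

```text
t: 3.95
tool_pos: [0.6313, 0.1246, 0.0506]
eef_rot: [0.999, 0.05, 0.001, 0.0]
ft_force: [-0.3, -0.7, -0.4]
gripper_width: -0.0001
```

```bash
python3 go.py r 71 117 48
```

```text
t 3.95 tcp [0.6313 0.1246 0.0506] rack mm 70.0 113.6 F [-0.28 -0.74 -0.37] w -0.0001
yaw-rack deg 0.01 tilt 0.12
target [0.632 0.128 0.048] delta tool m [ 0.001  -0.0034  0.0026] rotvec deg [ 0.01 -0.12  0.01]
```

Emit:
{"fn": "drive_tool", "kwargs": {
  "commands": [
    [[0,0,0.001,0,0,0],[0,0,0.002,0,0,0],[0,0,0.003,0,0,0],[0,0,0.004,0,0,0],[0,0,0.004,0,0,0]]
  ]
}}

```text
t: 4.37
tool_pos: [0.6311, 0.1248, 0.048]
eef_rot: [0.999, 0.05, 0.001, 0.0]
ft_force: [-7.6, -2.8, 21.4]
gripper_width: -0.0001
```

Firm contact at z = 48 mm on rail a. Up, over to rail b.

Emit:
{"fn": "drive_tool", "kwargs": {
  "commands": [
    [[0,0,-0.025,0,0,0],[0,0.02,-0.03,0,0,0],[0,0.05,-0.03,0,0,0],[0,0.075,-0.03,0,0,0],[0,0.075,-0.03,0,0,0]]
  ]
}}

```text
t: 4.78
tool_pos: [0.6389, 0.0465, 0.0761]
eef_rot: [0.999, 0.049, 0.001, 0.0]
ft_force: [-0.7, 0.4, 0.1]
gripper_width: -0.0003
```

```bash
python3 go.py r 71 39 48
```

```text
t 4.78 tcp [0.6389 0.0465 0.0761] rack mm 69.8 35.2 F [-0.7   0.36  0.08] w -0.0003
yaw-rack deg -0.12 tilt 0.1
target [0.6398 0.0504 0.048 ] delta tool m [ 0.0012 -0.0038  0.0281] rotvec deg [ 0.05 -0.08 -0.12]
```

Emit:
{"fn": "drive_tool", "kwargs": {
  "commands": [
    [[0.001,-0.003,0.015,0,0,0],[0.001,-0.003,0.024,0,0,0],[0.001,-0.003,0.027,0,0,0],[0.001,-0.003,0.029,0,0,0],[0.001,-0.003,0.031,0,0,0]]
  ]
}}

```text
t: 5.2
tool_pos: [0.6385, 0.0535, 0.0478]
eef_rot: [0.999, 0.051, -0.0, 0.0]
ft_force: [-22.2, -2.9, 60.4]
gripper_width: -0.0002
```

Emit:
{"fn": "drive_tool", "kwargs": {
  "commands": [
    [[0,0,0,0,0,0],[0,0,0.001,0,0,0],[0,0,0.001,0,0,0],[0,0,0.001,0,0,0],[0,0,0.001,0,0,0]]
  ]
}}

```text
t: 5.62
tool_pos: [0.6384, 0.0535, 0.0479]
eef_rot: [0.999, 0.051, 0.0, 0.0]
ft_force: [-17.6, -3.0, 46.4]
gripper_width: 0.0001
```

Emit:
{"fn": "drive_tool", "kwargs": {
  "commands": [
    [[0,0,-0.025,0,0,0],[0,0.02,-0.03,0,0,0],[0,0.05,-0.03,0,0,0],[0,0.079,-0.03,0,0,0],[0,0.079,-0.03,0,0,0]]
  ]
}}

```text
t: 6.03
tool_pos: [0.6474, -0.0289, 0.0736]
eef_rot: [0.999, 0.049, 0.0, 0.0]
ft_force: [-0.5, -0.7, -0.4]
gripper_width: -0.0002
```

```bash
python3 go.py r 71 -39 48
```

```text
t 6.03 tcp [ 0.6474 -0.0289  0.0736] rack mm 70.7 -40.6 F [-0.48 -0.71 -0.42] w -0.0002
yaw-rack deg -0.09 tilt 0.07
target [ 0.6475 -0.0272  0.048 ] delta tool m [ 0.0003 -0.0017  0.0256] rotvec deg [ 0.05 -0.05 -0.09]
```

Emit:
{"fn": "drive_tool", "kwargs": {
  "commands": [
    [[0,0,0.012,0,0,0],[0,0,0.02,0,0,0],[0,0,0.024,0,0,0],[0,0,0.026,0,0,0],[0,0,0.0265,0,0,0]]
  ]
}}

```text
t: 6.45
tool_pos: [0.646, -0.0241, 0.048]
eef_rot: [0.999, 0.051, -0.001, 0.0]
ft_force: [-11.7, -1.6, 28.3]
gripper_width: -0.0001
```

Emit:
{"fn": "drive_tool", "kwargs": {
  "commands": [
    [[0,0,0.0005,0,0,0],[0,0,0.001,0,0,0],[0,0,0.001,0,0,0],[0,0,0.001,0,0,0],[0,0,0.001,0,0,0]]
  ]
}}

```text
t: 6.87
tool_pos: [0.646, -0.0241, 0.0479]
eef_rot: [0.999, 0.051, -0.001, 0.0]
ft_force: [-14.6, -0.4, 31.8]
gripper_width: -0.0001
```

All three rails are touched (47.9 mm, 28–32 N on the last). Next: lift, go behind the green spool, open the fingers to about 30 mm as a cradle, and turn toward the diagonal push.

Emit:
{"fn": "drive_tool", "kwargs": {
  "commands": [
    [[0,0,-0.04,0,0,0],[-0.01,0,-0.075,0,0,0],[-0.04,0,-0.09,0,0,0],[-0.08,0,-0.09,0,0,0],[-0.12,0,-0.09,0,0,0]]
  ],
  "claw": 35
}}

```text
t: 7.28
tool_pos: [0.5262, -0.0361, 0.136]
eef_rot: [0.999, 0.051, 0.001, 0.0]
ft_force: [0.3, -1.5, -0.9]
gripper_width: 0.0299
```

Emit:
{"fn": "drive_tool", "kwargs": {
  "commands": [
    [[-0.02,0.01,0,0,0,-6],[-0.04,0.02,0,0,0,-12],[-0.06,0.03,0,0,0,-18],[-0.065,0.035,0,0,0,-24],[-0.07,0.04,0,0,0,-28]]
  ]
}}

```text
t: 7.7
tool_pos: [0.4609, -0.0836, 0.1354]
eef_rot: [0.956, 0.294, -0.0, -0.0]
ft_force: [0.5, -0.1, 0.0]
gripper_width: 0.0302
```

```bash
python3 go.py r -119 -82 60 28; python3 - <<'E'
from h import *
pose=(.573,.0045,.1)
for c in("top","scene"):
    p=arm.camera(c)
    print([(np.round(d["xyz"],4).tolist(),round(d["confidence"],2)) for d in arm.tip_of("spool_centre",c)])
    overlay(p,pose,(.5075,-.0592),(165,150,345,290) if c=="scene" else (130,140,310,260),4,f"pics/o2{c}.png")
E
```

```text
t 7.7 tcp [ 0.4609 -0.0836  0.1354] rack mm -120.4 -76.4 F [ 0.48 -0.1   0.04] w 0.0302
yaw-rack deg 28.41 tilt 0.06
target [ 0.4628 -0.089   0.06  ] delta tool m [-0.0014  0.0056  0.0754] rotvec deg [-0.04  0.04  0.41]
[([0.4755, 0.0667, 0.0066], 0.73)]
[([0.5097, -0.0605, 0.0124], 0.94), ([0.445, -0.167, 0.0104], 0.85)]
```

View pics/o2scene.png

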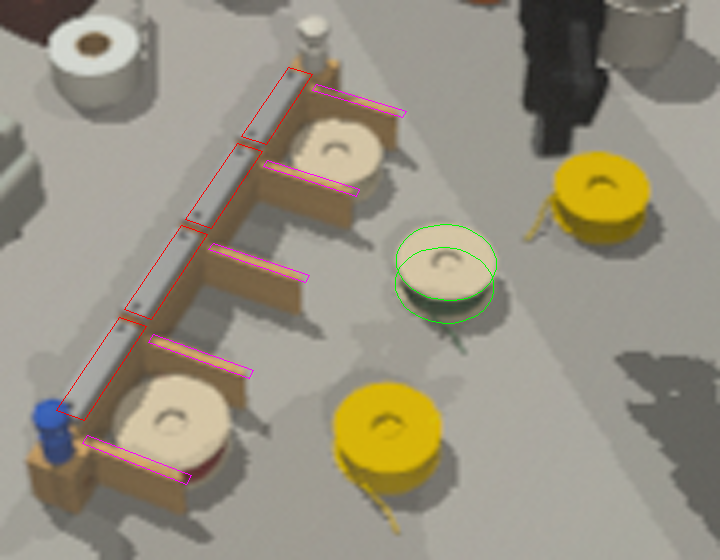

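Emit:
{"fn": "drive_tool", "kwargs": {
  "commands": [
    [[-0.001,0.005,0.04,0,0,0],[-0.001,0.005,0.075,0,0,0],[-0.001,0.005,0.1,0,0,0],[-0.001,0.005,0.115,0,0,0],[-0.001,0.005,0.122,0,0,0]]
  ]
}}

```text
t: 8.32
tool_pos: [0.4633, -0.0879, 0.0115]
eef_rot: [0.957, 0.29, -0.001, -0.001]
ft_force: [1.2, 0.6, 0.7]
gripper_width: 0.03
```

Emit:
{"fn": "drive_tool", "kwargs": {
  "commands": [
    [[0,0,0.002,0,0,0],[0,0,0.003,0,0,0],[0,0,0.004,0,0,0],[0,0,0.004,0,0,0],[0,0,0.004,0,0,0]]
  ]
}}

```text
t: 8.73
tool_pos: [0.4641, -0.0889, 0.0106]
eef_rot: [0.957, 0.29, 0.001, 0.0]
ft_force: [0.2, -0.1, -0.8]
gripper_width: 0.0299
```

```bash
python3 go.py r -119 -82 7 28; python3 - <<'E'
from h import *
pose=(.573,.0045,.1)
overlay(arm.camera("scene"),pose,(.5075,-.0592),(165,150,345,290),4,"pics/o3.png")
E
```

```text
t 8.73 tcp [ 0.4641 -0.0889  0.0106] rack mm -117.7 -82.1 F [ 0.23 -0.1  -0.81] w 0.0299
yaw-rack deg 28.03 tilt 0.09
target [ 0.4628 -0.089   0.007 ] delta tool m [-0.0011 -0.0007  0.0036] rotvec deg [ 0.07 -0.05  0.03]
```

View pics/o3.png

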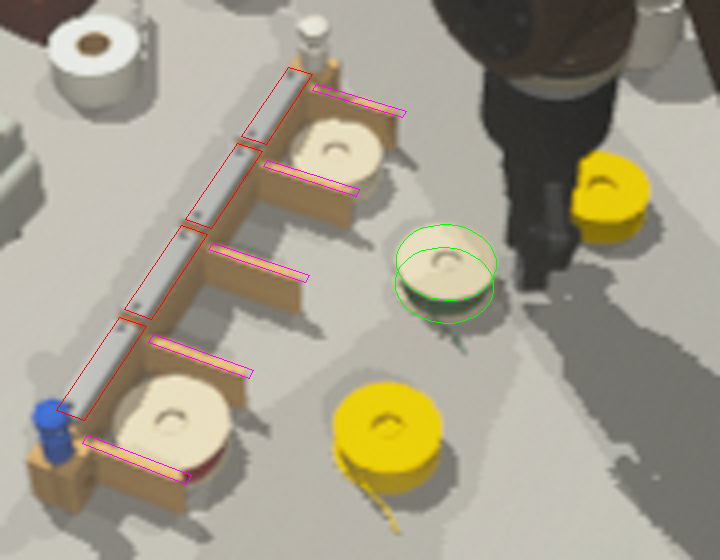

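Emit:
{"fn": "drive_tool", "kwargs": {
  "commands": [
    [[0.003,0,0.002,0,0,0],[0.009,0,0.003,0,0,0],[0.014,0,0.003,0,0,0],[0.019,0,0.003,0,0,0],[0.024,0,0.003,0,0,0]]
  ]
}}

```text
t: 9.2
tool_pos: [0.4843, -0.0752, 0.0068]
eef_rot: [0.957, 0.291, 0.0, 0.0]
ft_force: [0.3, -1.0, -0.2]
gripper_width: 0.0299
```

Emit:
{"fn": "drive_tool", "kwargs": {
  "commands": [
    [[0.004,0,0,0,0,0],[0.008,0,0,0,0,0],[0.012,0,0,0,0,0],[0.016,0,0,0,0,0],[0.019,0,0,0,0,0]]
  ]
}}

```text
t: 9.62
tool_pos: [0.4999, -0.0647, 0.0068]
eef_rot: [0.957, 0.29, 0.0, 0.0]
ft_force: [-0.0, 0.2, -0.8]
gripper_width: 0.0298
```

```bash
python3 go.py r -71.6 -56.8 7 28; python3 - <<'E'
from h import *
pose=(.573,.0045,.1)
for c in("scene","top"):
    p=arm.camera(c); print([(np.round(d["xyz"],4).tolist(),round(d["confidence"],2)) for d in arm.tip_of("spool_centre",c)])
    if c=="scene": overlay(p,pose,(.5075,-.0592),(165,150,345,290),4,"pics/o4.png")
E
```

```text
t 9.62 tcp [ 0.4999 -0.0647  0.0068] rack mm -79.7 -61.6 F [-0.03  0.2  -0.77] w 0.0298
yaw-rack deg 28.04 tilt 0.01
target [ 0.5074 -0.0592  0.007 ] delta tool m [ 0.0094 -0.0004 -0.0002] rotvec deg [ 0.01 -0.    0.04]
[([0.5303, -0.045, 0.0122], 0.79), ([0.4427, -0.1657, 0.011], 0.58), ([0.4792, 0.0669, 0.0132], 0.56)]
[([0.4466, -0.1678, 0.0087], 0.76), ([0.4785, 0.0674, 0.0111], 0.69)]
```

View pics/o4.png

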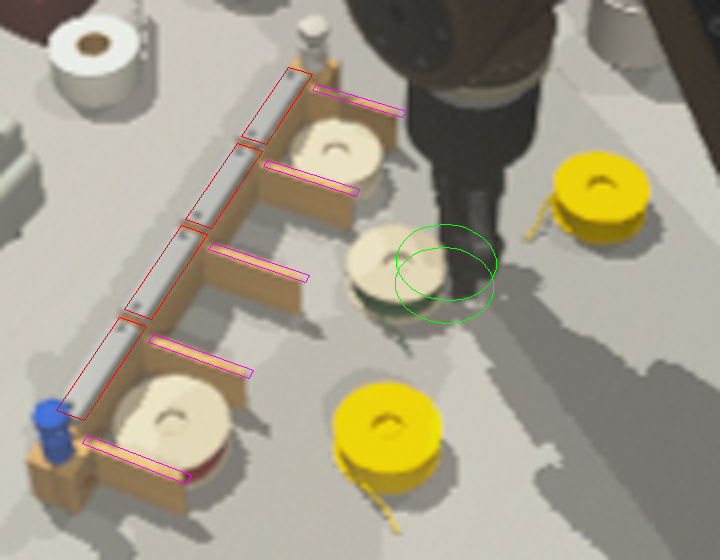

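The cradle holds the spool: it is about 36 mm ahead of the TCP along tool x and its rim is clear of the dividers. Another 10 mm on the diagonal, then back off and straighten.

Emit:
{"fn": "drive_tool", "kwargs": {
  "commands": [
    [[0.003,0,0,0,0,0],[0.006,0,0,0,0,0],[0.009,0,0,0,0,0],[0.011,0,0,0,0,0],[0.011,0,0,0,0,0]]
  ]
}}

```text
t: 10.23
tool_pos: [0.5091, -0.0587, 0.0068]
eef_rot: [0.957, 0.291, 0.0, 0.0]
ft_force: [0.8, 0.7, -0.7]
gripper_width: 0.0299
```

Emit:
{"fn": "drive_tool", "kwargs": {
  "commands": [
    [[-0.005,0,0,0,0,0],[-0.012,0,0,0,0,0],[-0.02,0,0,0,0,0],[-0.025,0,0,0,0,0],[-0.025,0,0,0,0,0]]
  ]
}}

```text
t: 10.65
tool_pos: [0.4866, -0.0734, 0.0068]
eef_rot: [0.957, 0.29, -0.0, -0.0]
ft_force: [0.5, 0.8, 0.0]
gripper_width: 0.0296
```

```bash
python3 go.py r -95 -39 7 0; python3 - <<'E'
from h import *
pose=(.573,.0045,.1)
q=np.array([[-38,-39,0]])/1e3; w=rw(pose,q)[0]; print(w)
for c in("scene","top"):
    p=arm.camera(c); print([(np.round(d["xyz"],4).tolist(),round(d["confidence"],2)) for d in arm.tip_of("spool_centre",c)])
    overlay(p,pose,w,(165,150,345,290) if c=="scene" else (130,140,310,260),4,f"pics/o5{c}.png")
E
```

```text
t 10.65 tcp [ 0.4866 -0.0734  0.0068] rack mm -93.7 -68.9 F [0.52 0.77 0.  ] w 0.0296
yaw-rack deg 27.97 tilt 0.06
target [ 0.4824 -0.0438  0.007 ] delta tool m [ 0.0129 -0.027  -0.0002] rotvec deg [-0.03  0.05 27.97]
[ 0.53908334 -0.03809883  0.        ]
[([0.4808, 0.0661, 0.008], 0.96), ([0.4442, -0.1684, 0.0131], 0.9), ([0.5422, -0.0379, 0.0124], 0.63), ([0.4921, -0.3456, 0.0044], 0.46)]
[([0.4463, -0.1631, 0.0116], 0.78), ([0.4818, 0.068, 0.0102], 0.68)]
```

View pics/o5scene.png

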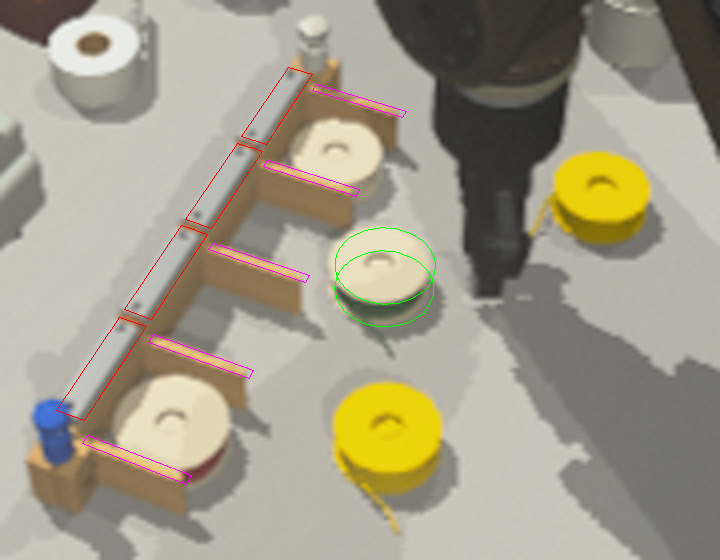

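View pics/o5top.png

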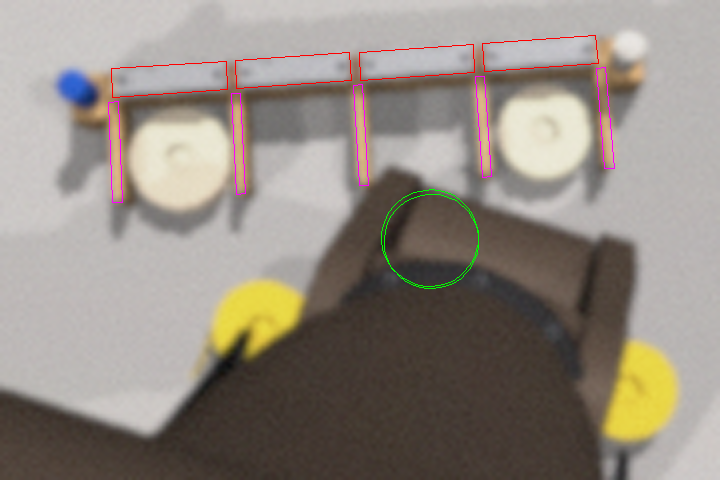

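Emit:
{"fn": "drive_tool", "kwargs": {
  "commands": [
    [[-0.005,-0.008,0,0,0,3],[-0.002,-0.016,0,0,0,10],[0.005,-0.022,0,0,0,16],[0.01,-0.025,0,0,0,22],[0.012,-0.027,0,0,0,28]]
  ]
}}

```text
t: 11.27
tool_pos: [0.4833, -0.043, 0.0068]
eef_rot: [0.999, 0.048, 0.0, 0.0]
ft_force: [-0.3, 0.4, 0.4]
gripper_width: 0.03
```

Emit:
{"fn": "drive_tool", "kwargs": {
  "commands": [
    [[0,0,0,0,0,0],[0,0,0,0,0,0],[0,0,0,0,0,0],[0,0,0,0,0,0],[0,0,0,0,0,0]]
  ]
}}

```text
t: 11.68
tool_pos: [0.4828, -0.0438, 0.0068]
eef_rot: [0.999, 0.051, -0.0, 0.0]
ft_force: [0.2, -0.4, -0.5]
gripper_width: 0.0295
```

```bash
python3 go.py r -5 -39 7 0; python3 - <<'E'
from h import *
pose=(.573,.0045,.1)
w=rw(pose,np.array([[-36,-39.5,0]])/1e3)[0]
p=arm.camera("scene"); print([(np.round(d["xyz"],4).tolist(),round(d["confidence"],2)) for d in arm.tip_of("spool_centre","scene")])
overlay(p,pose,w,(165,150,345,290),4,"pics/o6.png")
E
```

```text
t 11.68 tcp [ 0.4828 -0.0438  0.0068] rack mm -94.6 -39.1 F [ 0.23 -0.38 -0.51] w 0.0295
yaw-rack deg 0.11 tilt 0.0
target [ 0.5719 -0.0348  0.007 ] delta tool m [ 0.0896  0.0001 -0.0002] rotvec deg [0.   0.   0.11]
[([0.5437, -0.038, 0.0129], 0.85), ([0.4801, 0.0639, 0.0115], 0.83), ([0.444, -0.1684, 0.0107], 0.65)]
```

View pics/o6.png

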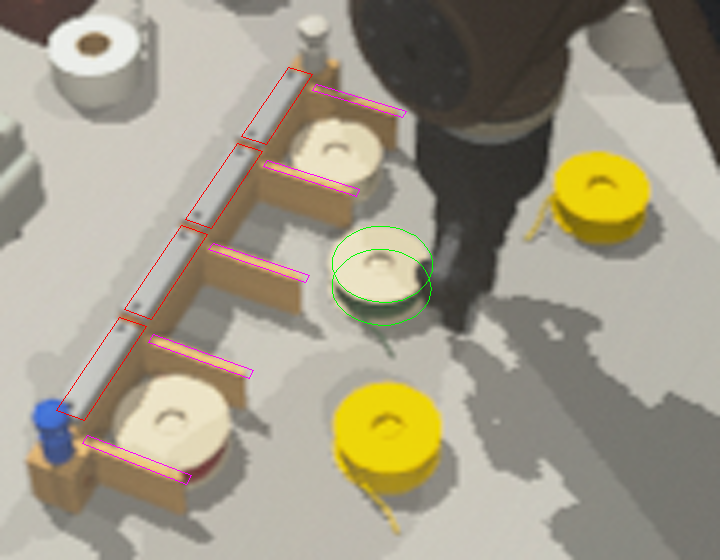

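Emit:
{"fn": "drive_tool", "kwargs": {
  "commands": [
    [[0.005,0,0,0,0,0],[0.011,0,0,0,0,0],[0.016,0,0,0,0,0],[0.021,0,0,0,0,0],[0.026,0,0,0,0,0]]
  ]
}}

```text
t: 12.2
tool_pos: [0.5094, -0.041, 0.0068]
eef_rot: [0.999, 0.05, 0.0, 0.0]
ft_force: [-0.8, 0.8, 0.8]
gripper_width: 0.0299
```

Emit:
{"fn": "drive_tool", "kwargs": {
  "commands": [
    [[0.005,0,0,0,0,0],[0.01,0,0,0,0,0],[0.014,0,0,0,0,0],[0.018,0,0,0,0,0],[0.022,0,0,0,0,0]]
  ]
}}

```text
t: 12.62
tool_pos: [0.5309, -0.0388, 0.0067]
eef_rot: [0.999, 0.05, -0.0, 0.0]
ft_force: [-0.8, -0.2, 0.0]
gripper_width: 0.03
```

```bash
python3 go.py r -6 -39 7 0; python3 - <<'E'
from h import *
pose=(.573,.0045,.1)
w=rw(pose,np.array([[-9,-39,0]])/1e3)[0];print(w)
p=arm.camera("scene"); print([(np.round(d["xyz"],4).tolist(),round(d["confidence"],2)) for d in arm.tip_of("spool_centre","scene")])
overlay(p,pose,w,(165,150,345,290),4,"pics/o7.png")
E
```

```text
t 12.62 tcp [ 0.5309 -0.0388  0.0067] rack mm -46.2 -38.9 F [-0.84 -0.2   0.03] w 0.03
yaw-rack deg 0.04 tilt 0.01
target [ 0.5709 -0.0349  0.007 ] delta tool m [ 0.0402  0.0002 -0.0003] rotvec deg [0.   0.01 0.04]
[ 0.56793847 -0.03520366  0.        ]
[([0.4808, 0.0642, 0.0116], 0.9), ([0.5716, -0.0348, 0.0141], 0.71), ([0.4445, -0.1664, 0.0107], 0.68)]
```

View pics/o7.png

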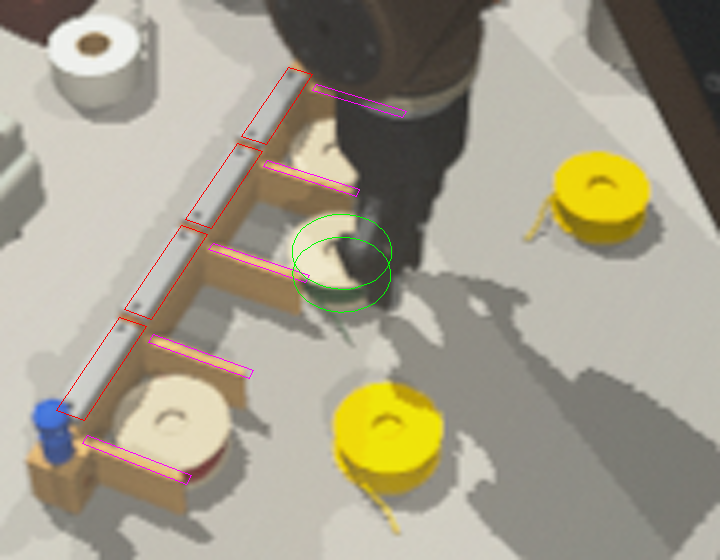

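The spool has entered the gap cleanly. I'll keep pushing and watch the force.

Emit:
{"fn": "drive_tool", "kwargs": {
  "commands": [
    [[0.004,0,0,0,0,0],[0.008,0,0,0,0,0],[0.012,0,0,0,0,0],[0.016,0,0,0,0,0],[0.02,0,0,0,0,0]]
  ]
}}

```text
t: 13.13
tool_pos: [0.551, -0.0368, 0.0068]
eef_rot: [0.999, 0.05, 0.0, 0.0]
ft_force: [0.8, -0.1, 0.3]
gripper_width: 0.0301
```

Emit:
{"fn": "drive_tool", "kwargs": {
  "commands": [
    [[0.003,0,0,0,0,0],[0.006,0,0,0,0,0],[0.009,0,0,0,0,0],[0.012,0,0,0,0,0],[0.014,0,0,0,0,0]]
  ]
}}

```text
t: 13.55
tool_pos: [0.5648, -0.0354, 0.0068]
eef_rot: [0.999, 0.05, 0.0, 0.0]
ft_force: [-0.1, 0.4, 0.5]
gripper_width: 0.03
```

```bash
python3 go.py r -6 -39 7 0; python3 - <<'E'
from h import *
pose=(.573,.0045,.1)
w=rw(pose,np.array([[31,-39,0]])/1e3)[0];print(w)
p=arm.camera("scene"); print([(np.round(d["xyz"],4).tolist(),round(d["confidence"],2)) for d in arm.tip_of("spool_centre","scene")])
overlay(p,pose,w,(165,150,345,290),4,"pics/o8.png")
E
```

```text
t 13.55 tcp [ 0.5648 -0.0354  0.0068] rack mm -12.2 -38.9 F [-0.12  0.45  0.53] w 0.03
yaw-rack deg 0.04 tilt 0.01
target [ 0.5709 -0.0349  0.007 ] delta tool m [ 0.0062  0.0001 -0.0002] rotvec deg [ 0.01 -0.01  0.04]
[ 0.60773863 -0.03121033  0.        ]
[([0.4444, -0.1664, 0.0099], 0.98), ([0.4804, 0.066, 0.0094], 0.96), ([0.6043, -0.032, 0.0115], 0.61)]
```

View pics/o8.png

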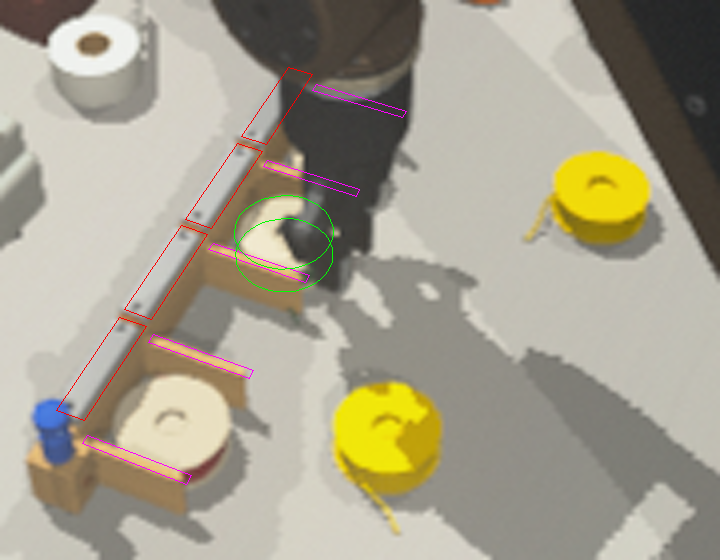

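Emit:
{"fn": "drive_tool", "kwargs": {
  "commands": [
    [[0.001,0,0,0,0,0],[0.002,0,0,0,0,0],[0.003,0,0,0,0,0],[0.004,0,0,0,0,0],[0.004,0,0,0,0,0]]
  ]
}}

```text
t: 14.07
tool_pos: [0.5686, -0.035, 0.0068]
eef_rot: [0.999, 0.05, 0.0, 0.0]
ft_force: [-0.4, -0.1, -0.6]
gripper_width: 0.0302
```

Emit:
{"fn": "drive_tool", "kwargs": {
  "commands": [
    [[0.0005,0,0,0,0,0],[0.001,0,0,0,0,0],[0.0015,0,0,0,0,0],[0.002,0,0,0,0,0],[0.002,0,0,0,0,0]]
  ]
}}

```text
t: 14.48
tool_pos: [0.5705, -0.0348, 0.0068]
eef_rot: [0.999, 0.05, 0.0, 0.0]
ft_force: [0.6, 0.5, 0.2]
gripper_width: 0.0299
```

Emit:
{"fn": "drive_tool", "kwargs": {
  "commands": [
    [[0.0005,0,0,0,0,0],[0.001,0,0,0,0,0],[0.001,0,0,0,0,0],[0.0015,0,0,0,0,0],[0.0015,0,0,0,0,0]]
  ]
}}

```text
t: 14.9
tool_pos: [0.5719, -0.0346, 0.0068]
eef_rot: [0.999, 0.05, -0.0, 0.0]
ft_force: [-0.8, -0.2, 0.1]
gripper_width: 0.0295
```

```bash
python3 go.py r -6 -39 7 0; python3 - <<'E'
from h import *
pose=(.573,.0045,.1)
w=rw(pose,np.array([[31,-39,0]])/1e3)[0];print(w)
p=arm.camera("scene"); print([(np.round(d["xyz"],4).tolist(),round(d["confidence"],2)) for d in arm.tip_of("spool_centre","scene")])
overlay(p,pose,w,(205,170,295,240),8,"pics/o9.png")
E
```

```text
t 14.9 tcp [ 0.5719 -0.0346  0.0068] rack mm -5.0 -38.8 F [-0.75 -0.24  0.13] w 0.0295
yaw-rack deg 0.04 tilt 0.01
target [ 0.5709 -0.0349  0.007 ] delta tool m [-0.001   0.0002 -0.0002] rotvec deg [0.   0.01 0.04]
[ 0.60773863 -0.03121033  0.        ]
[([0.4456, -0.1657, 0.0107], 0.88), ([0.6132, -0.03, 0.0132], 0.7)]
```

View pics/o9.png

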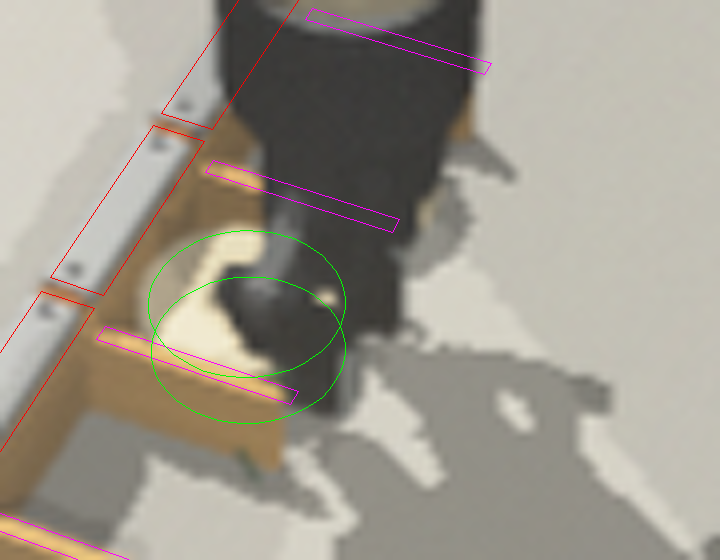

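Emit:
{"fn": "drive_tool", "kwargs": {
  "commands": [
    [[0.0005,0,0,0,0,0],[0.001,0,0,0,0,0],[0.0015,0,0,0,0,0],[0.0015,0,0,0,0,0],[0.0015,0,0,0,0,0]]
  ]
}}

```text
t: 15.42
tool_pos: [0.5723, -0.0345, 0.0066]
eef_rot: [0.999, 0.05, -0.001, -0.0]
ft_force: [-6.2, -2.4, 2.9]
gripper_width: 0.03
```

Emit:
{"fn": "drive_tool", "kwargs": {
  "commands": [
    [[0.0005,0,0,0,0,0],[0.001,0,0,0,0,0],[0.001,0,0,0,0,0],[0.001,0,0,0,0,0],[0.001,0,0,0,0,0]]
  ]
}}

```text
t: 15.83
tool_pos: [0.5724, -0.0344, 0.0066]
eef_rot: [0.999, 0.05, -0.002, -0.0]
ft_force: [-9.9, -2.2, 5.3]
gripper_width: 0.0301
```

The force jumped to 10 N with no more travel, so the spool is against the wall. Back straight off, then up.

Emit:
{"fn": "drive_tool", "kwargs": {
  "commands": [
    [[-0.002,0,0,0,0,0],[-0.006,0,0,0,0,0],[-0.015,0,0,0,0,0],[-0.028,0,0,0,0,0],[-0.042,0,0,0,0,0]]
  ]
}}

```text
t: 16.25
tool_pos: [0.532, -0.0386, 0.0068]
eef_rot: [0.999, 0.05, 0.0, 0.0]
ft_force: [0.4, -0.4, 0.2]
gripper_width: 0.0298
```

Emit:
{"fn": "drive_tool", "kwargs": {
  "commands": [
    [[-0.005,0,-0.03,0,0,0],[-0.01,0,-0.07,0,0,0],[-0.02,0.02,-0.11,0,0,0],[-0.03,0.05,-0.15,0,0,0],[-0.03,0.09,-0.17,0,0,0]]
  ]
}}

```text
t: 16.67
tool_pos: [0.51, -0.1179, 0.1717]
eef_rot: [0.999, 0.051, 0.001, 0.0]
ft_force: [1.3, -0.4, 0.1]
gripper_width: 0.03
```

Emit:
{"fn": "drive_tool", "kwargs": {
  "commands": [
    [[0,0.04,0,0,0,0],[0,0.08,0,0,0,0],[0,0.12,0,0,0,0],[0,0.15,0,0,0,0],[0,0.15,0,0,0,0]]
  ]
}}

```text
t: 17.08
tool_pos: [0.5262, -0.2727, 0.1684]
eef_rot: [0.999, 0.048, 0.001, 0.001]
ft_force: [-0.7, -0.1, 0.4]
gripper_width: 0.0299
```

```bash
python3 go.py; python3 - <<'E'
from h import *
pose=(.573,.0045,.1)
w=rw(pose,np.array([[31,-39,0]])/1e3)[0];print(w)
for c in("scene","top"):
    p=arm.camera(c)
    for n in("spool_centre","red_spool","cream_spool","measuring_cup"):
        print(n,[(np.round(d["xyz"],4).tolist(),round(d["confidence"],2)) for d in arm.tip_of(n,c)])
    overlay(p,pose,w,(165,150,345,290) if c=="scene" else (130,140,310,260),4,f"pics/of{c}.png")
E
```

```text
t 17.08 tcp [ 0.5262 -0.2727  0.1684] rack mm -74.3 -271.1 F [-0.66 -0.07  0.41] w 0.0299
yaw-rack deg -0.18 tilt 0.14
[ 0.60773863 -0.03121033  0.        ]
spool_centre [([0.4793, 0.0623, 0.0129], 0.83), ([0.4434, -0.1645, 0.0117], 0.7), ([0.6118, -0.0309, 0.0097], 0.68)]
red_spool [([0.5913, 0.1223, -0.0004], 0.77)]
cream_spool [([0.6209, -0.1099, 0.001], 0.66), ([0.6355, 0.1262, 0.0465], 0.28)]
measuring_cup [([0.494, -0.3458, 0.0045], 0.78), ([0.6571, -0.1582, 0.0372], 0.32), ([0.6315, 0.1293, 0.0452], 0.24)]
spool_centre [([0.4788, 0.0667, 0.0093], 0.7), ([0.446, -0.1676, 0.0107], 0.69), ([0.6116, -0.0302, 0.0094], 0.61)]
red_spool [([0.5949, 0.1221, -0.0003], 0.77)]
cream_spool [([0.6147, -0.1131, 0.0008], 0.63)]
measuring_cup []
```

View pics/ofscene.png

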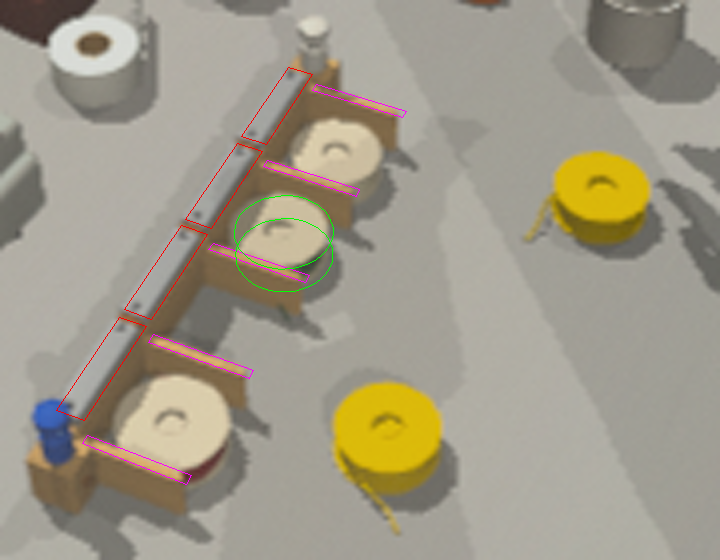

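View pics/oftop.png

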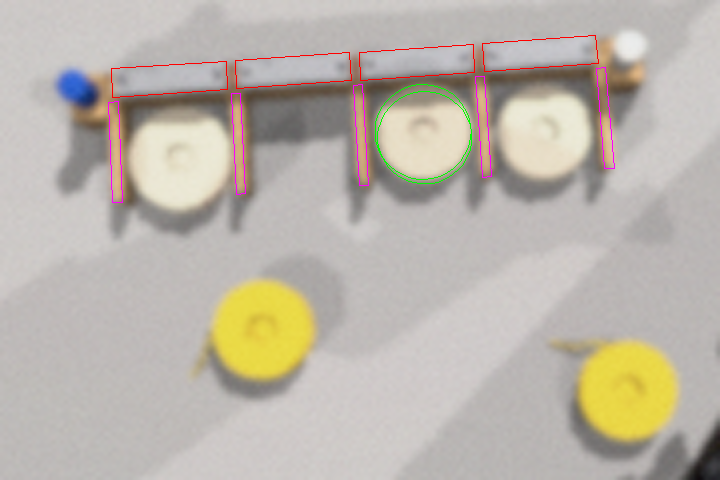

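```bash
python3 - <<'E'
from station import arm
print(max(abs(v) for v in arm.sense()["qvel"])); print(arm.sign_off())
E
```

```text
0.00525076279502161
the job is handed in; nothing more can be done
None
```

The green spool is in the third gap from the blue post, resting against the back wall. I handed the job in at about 17 s of the 64 s allowed; it gave no verdict.

- **Counting:** The blue post is at the left end. With shut fingers I touched the first, second and third rail segments, each at a tip height of about 48 mm. The readings were 21 N, 46–60 N and 28–32 N; the second touch was harder than I meant. I did not go near the fourth segment.
- **Pushing:** With the fingers 30 mm apart as a cradle, I pushed the spool diagonally to line up with the gap. Then I pushed it straight in until the force rose from about 1 N to 10 N with no further travel.
- **Final checks:** Both cameras show the spool flat in the third gap. The networks put it at (0.612, -0.031), about 4 mm deeper than the home position in my rack model. That is more than the wall allows, so I take it as a measuring error.
- **Other items:** The red and cream spools read within about 5 mm of their starting positions and the cup within about 3 mm. The red spool's top-camera reading shifted the most, and the top camera did not detect the cup in the last look. I saw no contact with either. The arm stood clear and at rest at hand-in.

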